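# Lay the tool case on its back against the bench stop

### The arm

A 6-joint arm with a two-finger parallel gripper is mounted at the origin on the work surface. World frame = base frame: x ahead of the robot, y to its left, z up, the work surface at z = 0. Lengths are in m, angles in degrees, forces in N, time in s.
With the tool pointing down it reaches from about 0.375 to 0.9 m from the base axis. Payload 3.1 kg.
Tool frame: the origin (TCP) lies at the centre of the arm's flange, where the gripper is bolted on; the fingertips stand 182 mm ahead of it and the grasp point (between the pads) lies bot.grip_point_offset ahead of it (bot.grip_point_offset is the distance from the TCP to the grasp point, in m); x points along the fingers, z is the direction in which the jaws open and shut, and the axes are right-handed (so a half turn about x gives the same grasp; the last joint's range is limited). The gripper opens to 87 mm and grips with 3 to 60 N. Pads are 19 mm wide; open, the fingers measure 117 mm over their backs; the gripper's body (75 mm by 190 mm) begins 51 mm behind the grasp point.
Start: joints at [-82.936, 30.224, 82.088, -0, 67.689, -10.227], TCP at [0.186, -0.597, 0.405] pointing down, gripper open.
Joint ranges: [-176.69, 176.69], [-43.24, 126.21], [12.49, 139.97], [-82, 262], [0, 151.66], [-163.58, 163.58]. Speed limits (degrees/s): [159.86, 159.86, 180, 180, 180, 180].

### API

Orientations are given as a 3x3 rotation matrix whose columns are the frame's x, y, z axes.
In Python, from rig import bot gives the robot as it stands.
- The arm moves only by the tool step_arm, never from a script. Its argument "motion" is a list that holds one entry, the list of rows, each a list of 7 numbers: the turn, a rotation vector about the world's x, y, z in degrees, then the shift along the world's x, y, z in mm, then the finger opening in mm, from 0 to 87. A call has 1 to 12 rows; each row is the pose to reach, as a shift and turn from the pose commanded when the call began; what a row does not reach only later rows make up. A row lasts 1/12 s, in which the tool goes at most 41.7 mm and 7.16 degrees, less where a joint would pass 70% of its speed; a pose out of reach is approached as far as the arm can. A call with a gripper value outside its range is refused whole. The fingers move at their own pace and stop on an object; the grip force is fixed at half the most. Time passes only in rows, so rows that repeat a pose let the fingers close. It gives the time, the measured TCP pose, the force and the opening at its end, in the units of the state.
- bot.read_state(): the state, without advancing time (a new reading comes with each control period).
- bot.capture(name): name is "side" or "top" or "wrist"; returns a dict with "frame" (384x512x3 uint8, red, green, blue), "range_z" (384x512 float32, m along the optical axis (not along the pixel's ray), 0 where there is no reading), "fx", "fy", "cx", "cy" (pixels), "cam_to_world" (4x4, takes a point from camera to world coordinates). Camera axes: x right, y down, z forward; pixel columns grow to the right and rows downward; lengths in m; the calibration is good to about 2 mm. A picture is of the moment at which its call begins.
- bot.hand_in(): hands the job in, once; it reports no verdict.
The state is a dict: "time_s": time; "joint_positions": joint angles; "qvel": joint speeds; "tau": joint torques, N m; "position": TCP position; "tcp_rot": TCP orientation; "force": force on the tool from outside, world axes, zero at the start; "moment": the same for the moment, N m; "opening": opening from 0.0 (shut) to 1.0 (fully open).
Only numpy, scipy, OpenCV 4.12 (cv2) and the standard library are available. Lean on these libraries where they do the work, as an engineer would, in place of code of your own. Each camera call takes 0.05 s, during which the arm holds its last target.

### The job

Push the larger standing tool case over with the fingers so that it lies flat on its back, lid up, then push it along the bench until its handle edge sits snug and square against the metal stop bar. Only push: do not grip or lift the case, and leave the smaller case and everything else on the bench where they are.

Things in the scene. Friction and masses are not known exactly. Their poses are not given: they have to be found in the camera images.
- case: The tool case: larger of two black and grey plastic cases standing on edge; loose, 0.6 to 1 kg. 200 wide (its y) x 62 thick (x) x 150 tall (z). Lid: the ribbed black half, its -x face, towards the robot; back: the grey +x face. Handle slot 84 wide from 112 to 132 mm up, else solid. Origin: centre of its underside as it stands. Standing: z axis up. On its back: x axis straight down.
- case_center (a point): Centre of the tool case (75 mm up its z axis); 75 mm over the bench when it stands, 31 mm when it lies. Axes as the case.
- case_heel (a point): Middle of the tool case's lower back edge, 31 mm along its x from its origin. It tips over about this edge, which stays on the bench; leant more than about 22 degrees it falls by itself. Nothing stands where it falls.
- case_top_left (a point): Left end (+y, 100 mm) of the tool case's top (handle) edge, mid-thickness. Lying on its back this edge leads, towards the stop bar.
- case_top_right (a point): Right end (-y, 100 mm) of the tool case's top (handle) edge, mid-thickness.
- stop_face (a point): Middle of the near face of the stop bar, half-way up: an aluminium bar 840 long (y) x 30 (x) x 28 high, screwed to the bench behind the cases, roughly square to the robot. x points away from the robot, square to the face; y along the bar.
- small_case: BYSTANDER. Smaller moulded case of the same make and plastic, 110 wide (y) x 50 thick (x) x 120 tall, also standing on edge; must stay where it is. Origin: centre of its underside.
- spray_can: BYSTANDER. Upright spray can, 52 diameter, 171 tall, standing between the two cases. Origin: centre of its underside.
- tape: BYSTANDER. Tape measure, 70 x 34 x 66 tall. Origin: centre of its underside.
- wrench: BYSTANDER. Steel spanner lying on the bench.
- screwdriver: BYSTANDER. Screwdriver lying on the bench at the right.
- screw_jar: BYSTANDER. Glass jar with steel cap, 60 diameter, 75 tall, on the robot's side of the cases. Origin: centre of its underside.
- oil_bottle: BYSTANDER. White plastic bottle, 56 diameter, 150 tall. Origin: centre of its underside.
Mind the look-alikes: they are no part of the job. What is shaped like the case but purple or yellow is not meant.

How it is judged:
By the outcome, as a careful person would: the job done as asked, in the order asked, and still so for the second after the job is handed in, with the robot touching nothing.
It also fails if it takes over 67 s, if anything falls off the work surface, if the arm or the gripper's body presses on something with over 40 N, if the wrist force passes 120 N, or if a joint passes its speed limit or range.

## Working session

There is one attempt and no reset: what is moved stays moved. The work goes in short steps, Python scripts to look and compute and a tool call to move; the robot and the scene stay as the last step left them, time stands still between calls to the robot, and variables do not carry over. Pictures are saved under pics/ and viewed, and the job is handed in when it is done.

Besides the shell and the picture viewer there is one more tool, called after ">>>" as a command line: name --argument value ..., lists and objects as JSON in quotes. step_arm: Moves the arm, as the interface text tells. Its arguments: {"type":"object","properties":{"motion":{"type":"array"}},"required":["motion"]}

```bash
mkdir -p pics; ls; cat > h.py <<'E'
from rig import bot
import numpy as np, cv2
def cap(n,f=None):
    c=bot.capture(n)
    if f: cv2.imwrite('pics/'+f,cv2.cvtColor(c['frame'],cv2.COLOR_RGB2BGR))
    return c
def pts(c):
    z=c['range_z'];v,u=np.mgrid[:z.shape[0],:z.shape[1]]
    p=np.stack([(u-c['cx'])/c['fx']*z,(v-c['cy'])/c['fy']*z,z,np.ones_like(z)],-1)@c['cam_to_world'].T
    p=p[...,:3].copy();p[z==0]=np.nan;return p
E
python3 - <<'E'
from h import *
for n in('top','side'):
    c=cap(n,n+'1.png');print(n,c['cam_to_world'].round(3).tolist(),c['fx'],c['cx'],c['cy'])
    np.savez(n+'1.npz',**c)
s=bot.read_state();print(s['time_s'],s['position'],s['tcp_rot'],s['force'],bot.grip_point_offset)
E
```

```text
pics
top [[0.03, -0.996, 0.087, 0.307], [-1.0, -0.031, -0.005, 0.007], [0.008, -0.087, -0.996, 1.552], [0.0, 0.0, 0.0, 1.0]] 437.83479552483703 251.1328424203406 192.96866681619517
side [[-0.849, -0.335, 0.409, -0.15], [-0.529, 0.568, -0.631, 0.962], [-0.021, -0.751, -0.659, 1.1], [0.0, 0.0, 0.0, 1.0]] 458.5854345660724 256.9625856912054 190.7120591617123
0.1 [ 0.18574408 -0.59643454  0.40385255] [[-2.59802110e-04  9.54812841e-01  2.97207623e-01]
 [ 1.97844229e-03  2.97207543e-01 -9.54810852e-01]
 [-9.99998009e-01  3.39946255e-04 -1.96625725e-03]] [-0.33750331  0.32149762 -0.01369392] 0.1635
```

View pics/top1.png

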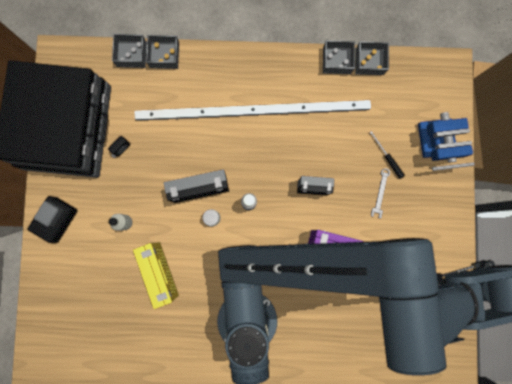

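View pics/side1.png

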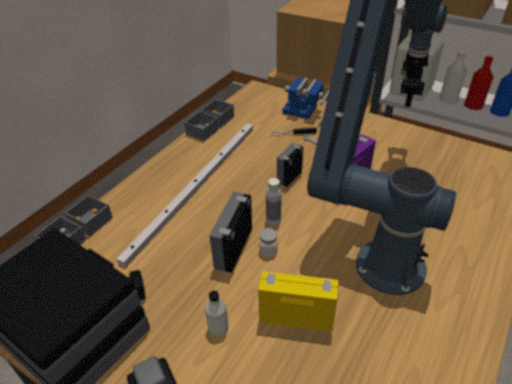

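Candidates in the top view: black/grey case at (196,186), smaller black/grey at (316,186), yellow at (153,275), purple at (333,238), and a big black toolbox lying at (55,115). The one at (196,186) fits, since it is the larger of the two standing black/grey ones. The jar at (210,218) stands on its robot side and the spray can at (249,202) on its right.

```bash
python3 - <<'E'
from h import *
ld=lambda n:dict(np.load(n+'1.npz'))
t=ld('top');s=ld('side')
P=pts(t)
def box(n,m):
    q=P[m][:,:2].astype(np.float32);(c,sz,a)=cv2.minAreaRect(q*1000)
    print(n,m.sum(),np.round(c),np.round(sz),round(a,2),'zmed',np.nanmedian(P[m][:,2]).round(3),'zmax',np.nanmax(P[m][:,2]).round(3))
    print(cv2.boxPoints((c,sz,a)).round(0).tolist())
v,u=np.mgrid[:384,:512]
def reg(u0,u1,v0,v1):return (u>=u0)&(u<u1)&(v>=v0)&(v<v1)
z=P[...,2]
box('case',reg(155,235,160,210)&(z>.14))
box('small',reg(285,345,165,205)&(z>.108))
box('jar',reg(195,225,205,232)&(z>.06))
box('can',reg(238,260,190,212)&(z>.15))
box('bar',reg(125,380,92,128)&(z>.02)&(z<.04))
box('bottle',reg(100,135,205,235)&(z>.05))
box('tape',reg(108,132,132,160)&(z>.05))
# bar near face line fit
m=reg(130,375,92,128)&(z>.022)&(z<.036)
q=P[m][:,:2]
l=cv2.fitLine(q.astype(np.float32),cv2.DIST_HUBER,0,.001,.001).ravel();print('bar line',l,'ang from y',np.degrees(np.arctan2(-l[0]*np.sign(l[1]),abs(l[1]))), 'n',len(q))
Q=pts(s);zs=Q[...,2]
# side cloud of case
m=(u>205)&(u<258)&(v>185)&(v<275)&(zs>.02)
q=Q[m];print(np.nanpercentile(q,[2,50,98],axis=0).round(3).tolist())
im=cv2.cvtColor(t['frame'],cv2.COLOR_RGB2BGR)[90:250,100:360];cv2.imwrite('pics/crop1.png',cv2.resize(im,None,fx=3,fy=3,interpolation=2))
E
```

```text
case 1201 [452. 180.] [ 63. 201.] 14.15 zmed 0.15 zmax 0.159
[[397.0, 270.0], [446.0, 75.0], [508.0, 90.0], [458.0, 285.0]]
small 515 [ 470. -218.] [111.  51.] 87.41 zmed 0.12 zmax 0.13
[[442.0, -272.0], [493.0, -275.0], [498.0, -164.0], [447.0, -161.0]]
jar 195 [352. 134.] [51. 51.] 1.09 zmed 0.075 zmax 0.083
[[326.0, 159.0], [327.0, 107.0], [378.0, 108.0], [377.0, 160.0]]
can 102 [407.   6.] [34. 32.] 1.19 zmed 0.171 zmax 0.177
[[390.0, 21.0], [390.0, -11.0], [425.0, -10.0], [424.0, 22.0]]
bar 2031 [740.   1.] [ 34. 838.] 4.48 zmed 0.028 zmax 0.04
[[691.0, 418.0], [756.0, -418.0], [790.0, -415.0], [725.0, 421.0]]
bottle 283 [328. 437.] [52. 54.] 88.61 zmed 0.104 zmax 0.156
[[300.0, 412.0], [354.0, 410.0], [356.0, 463.0], [301.0, 464.0]]
tape 212 [590. 464.] [34. 69.] 45.75 zmed 0.064 zmax 0.077
[[554.0, 476.0], [603.0, 428.0], [627.0, 453.0], [578.0, 501.0]]
bar line [ 0.07822128 -0.996936    0.73942024  0.00554217] ang from y 4.4863324 n 1927
[[0.402, 0.088, 0.026], [0.435, 0.217, 0.134], [0.49, 0.284, 0.154]]
```

View pics/crop1.png

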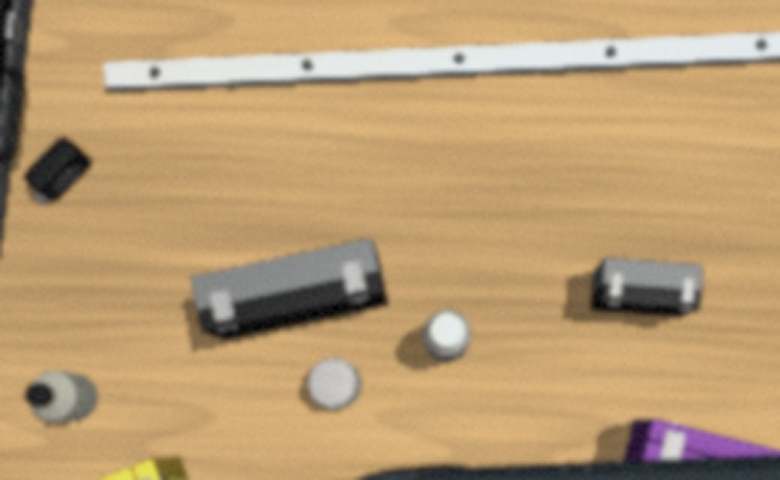

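The crop confirms the target: the larger black/grey case, 201 x 63 at z 0.15. Its centre is (452,180) mm at yaw 14.2°, and the bar is at yaw 4.5°. Next I move over at height in two legs, staying outside the minimum reach.

>>> step_arm --motion '[[[0,0,0,26,30,0,87],[0,0,0,52,60,0,87],[0,0,0,78,90,0,87],[0,0,0,104,120,0,87],[0,0,0,130,150,0,87],[0,0,0,156,180,0,87],[0,0,0,182,210,0,87],[0,0,0,208,240,0,87],[0,0,0,234,270,0,87],[0,0,0,260,300,0,87],[0,0,0,258,340,0,87],[0,0,-1,256,380,0,87]]]'

```text
time_s: 1.1
position: [0.4429, -0.2152, 0.4044]
tcp_rot: [[0.0, 0.96, 0.281], [-0.0, 0.281, -0.96], [-1.0, 0.0, 0.0]]
force: [-0.0, 0.3, -0.4]
opening: 1.0
```

>>> step_arm --motion '[[[0,0,0,-4,40,0,87],[0,0,0,-9,80,0,87],[0,0,0,-14,120,0,87],[0,0,-1,-20,160,0,87],[0,0,-1,-26,200,0,87],[0,0,-1,-34,240,0,87],[0,0,-2,-42,280,0,87],[0,0,-2,-50,320,0,87],[0,0,-2,-58,355,0,87],[0,0,-2,-60,380,0,87],[0,0,-2,-60,380,0,87],[0,0,-2,-60,380,0,87]]]'

```text
time_s: 2.1
position: [0.3813, 0.1643, 0.4046]
tcp_rot: [[-0.0, 0.968, 0.251], [-0.0, 0.251, -0.968], [-1.0, -0.0, 0.0]]
force: [0.7, -1.3, -0.1]
opening: 0.995
```

>>> step_arm --motion '[[[0,0,0,0,0,-20,87],[0,0,0,0,0,-45,87],[0,0,0,0,0,-65,87],[0,0,0,0,0,-80,87],[0,0,0,0,0,-86,87],[0,0,0,0,0,-86,87]]]'

```text
time_s: 2.6
position: [0.3819, 0.1621, 0.3176]
tcp_rot: [[-0.003, 0.97, 0.245], [-0.001, 0.245, -0.97], [-1.0, -0.004, -0.0]]
force: [-0.1, 0.2, -0.5]
opening: 1.001
```

```bash
python3 - <<'E'
from h import *
c=cap('side','side2.png');c=cap('top','top2.png')
a=cv2.imread('pics/side2.png')[120:310,170:350];b=cv2.imread('pics/top2.png')[120:260,130:290]
cv2.imwrite('pics/v2.png',np.hstack([cv2.resize(a,(400,422)),cv2.resize(b,(400,422))]))
E
```

```text
(no output)
```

View pics/v2.png

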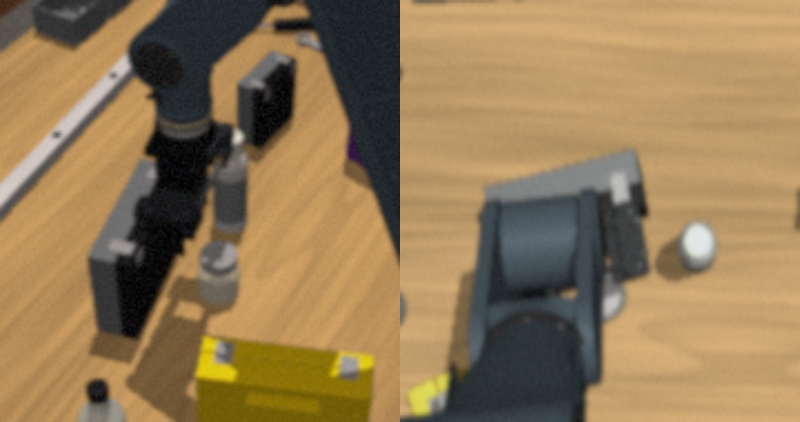

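The gripper is behind the lid, over the jar and clear of the can. I push along the case's x axis.

>>> step_arm --motion '[[[0,0,0,4,1,0,87],[0,0,0,8,2,0,87],[0,0,0,12,3,0,87],[0,0,0,16,4,0,87],[0,0,0,20,5,0,87],[0,0,0,24,6,0,87],[0,0,0,28,7,0,87],[0,0,0,32,8,0,87],[0,0,0,36,9,0,87],[0,0,0,40,10,0,87],[0,0,0,44,11,0,87],[0,0,0,48,12,0,87]]]'

```text
time_s: 3.7
position: [0.4301, 0.1754, 0.3187]
tcp_rot: [[-0.0, 0.969, 0.247], [-0.0, 0.247, -0.969], [-1.0, -0.0, -0.0]]
force: [-1.6, -0.5, 1.5]
opening: 1.002
```

>>> step_arm --motion '[[[0,0,0,4,1,0,87],[0,0,0,8,2,0,87],[0,0,0,12,3,0,87],[0,0,0,16,4,0,87],[0,0,0,20,5,0,87],[0,0,0,20,5,0,87]]]'

```text
time_s: 4.2
position: [0.4512, 0.1805, 0.3189]
tcp_rot: [[0.003, 0.969, 0.247], [0.0, 0.247, -0.969], [-1.0, 0.003, 0.0]]
force: [-0.9, -0.0, -0.7]
opening: 1.0
```

```bash
cat > v.py <<'E'
from h import *
import sys
k=sys.argv[1]
c=cap('side','side%s.png'%k);c=cap('top','top%s.png'%k)
a=cv2.imread('pics/side%s.png'%k)[80:310,90:350];b=cv2.imread('pics/top%s.png'%k)[90:260,110:310]
cv2.imwrite('pics/v%s.png'%k,np.hstack([cv2.resize(a,(400,354)),cv2.resize(b,(400,354))]))
E
python3 v.py 3
```

```text
(no output)
```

View pics/v3.png

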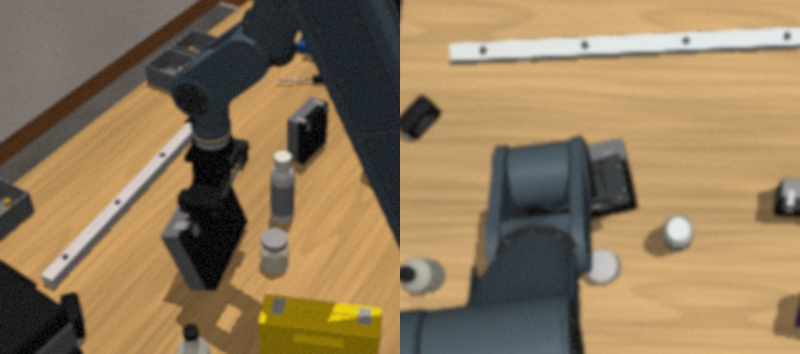

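The case is leaning as intended, and the jar and can haven't moved. I keep pushing.

>>> step_arm --motion '[[[0,0,0,5,1,0,87],[0,0,0,10,2,0,87],[0,0,0,15,4,0,87],[0,0,0,20,5,0,87],[0,0,0,25,6,0,87],[0,0,0,30,7,0,87],[0,0,0,30,7,0,87],[0,0,0,30,7,0,87],[0,0,0,30,7,0,87],[0,0,0,30,7,0,87]]]'

```text
time_s: 5.13
position: [0.4795, 0.1872, 0.3187]
tcp_rot: [[-0.001, 0.969, 0.247], [-0.0, 0.247, -0.969], [-1.0, -0.001, -0.0]]
force: [-0.1, 0.3, 0.4]
opening: 0.997
```

```bash
python3 v.py 4
```

```text
(no output)
```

View pics/v4.png

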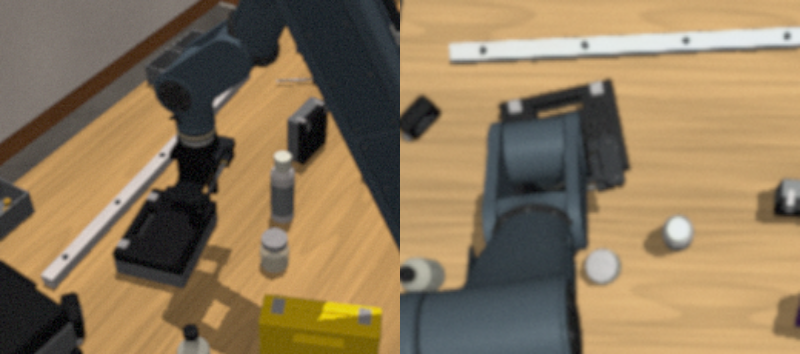

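The case lies flat, lid up. I back off and measure it.

>>> step_arm --motion '[[[0,0,0,-15,-4,0,87],[0,0,0,-35,-9,0,87],[0,0,0,-55,-14,0,87],[0,0,0,-72,-18,0,87],[0,0,0,-80,-20,0,87],[0,0,0,-80,-20,0,87]]]'

```text
time_s: 5.73
position: [0.3978, 0.167, 0.3187]
tcp_rot: [[-0.003, 0.969, 0.247], [-0.0, 0.247, -0.969], [-1.0, -0.003, -0.0]]
force: [0.5, -0.2, 0.0]
opening: 1.003
```

```bash
cat > m.py <<'E'
from h import *
import sys
k=sys.argv[1]; lo,hi=.05,.075
A=[]
for n in('top','side'):
    c=cap(n,n+k+'.png');P=pts(c)
    m=(P[...,2]>lo)&(P[...,2]<hi)&(P[...,0]>.44)&(P[...,0]<.74)&(P[...,1]>.05)&(P[...,1]<.36)
    m=cv2.morphologyEx(m.astype(np.uint8),cv2.MORPH_OPEN,np.ones((3,3)))
    nl,L,st,_=cv2.connectedComponentsWithStats(m);m=L==1+np.argmax(st[1:,4])
    q=(P[m][:,:2]*1000).astype(np.float32)
    r=cv2.minAreaRect(q);print(n,len(q),np.round(r[0],1),np.round(r[1],1),round(r[2],2),np.round(cv2.boxPoints(r)).tolist(),'zmed',np.median(P[m][:,2]).round(3))
s=bot.read_state();print(s['time_s'],s['position'].round(4),s['force'].round(1))
E
python3 m.py 5;python3 - <<'E'
import cv2,numpy as np
a=cv2.imread('pics/side5.png')[80:310,90:350];b=cv2.imread('pics/top5.png')[90:260,110:310]
cv2.imwrite('pics/v5.png',np.hstack([cv2.resize(a,(400,354)),cv2.resize(b,(400,354))]))
E
```

```text
top 2380 [567.2 208.5] [152.  200.9] 14.09 [[469.0, 287.0], [518.0, 93.0], [665.0, 130.0], [616.0, 324.0]] zmed 0.062
side 2122 [568.2 209.5] [152.4 206.9] 14.87 [[468.0, 290.0], [521.0, 90.0], [668.0, 129.0], [615.0, 329.0]] zmed 0.062
5.8333 [0.4007 0.1674 0.3191] [ 0.3  0.4 -0.5]
```

View pics/v5.png

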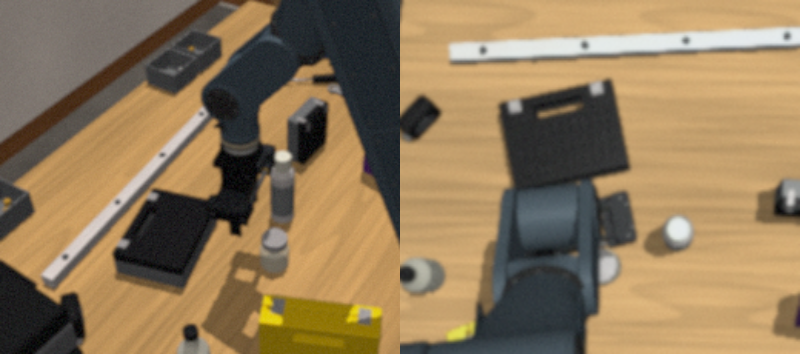

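Measured: the case lies with its centre at (567,209), yaw about 14°, top at z 0.062 and size 152x201, all consistent with the given sizes. I go forward to just behind its rear edge, then down.

>>> step_arm --motion '[[[0,0,0,20,5,0,87],[0,0,0,42,11,0,87],[0,0,0,60,15,0,87],[0,0,0,62,16,-10,87],[0,0,0,62,16,-35,87],[0,0,0,62,16,-60,87],[0,0,0,62,16,-85,87],[0,0,0,62,16,-105,87],[0,0,0,62,16,-115,87],[0,0,0,62,16,-120,87],[0,0,0,62,16,-120,87]]]'

```text
time_s: 6.75
position: [0.4616, 0.1832, 0.1976]
tcp_rot: [[-0.002, 0.969, 0.247], [-0.0, 0.247, -0.969], [-1.0, -0.002, -0.0]]
force: [0.1, -0.2, 0.1]
opening: 0.998
```

```bash
python3 v.py 6
```

```text
(no output)
```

View pics/v6.png

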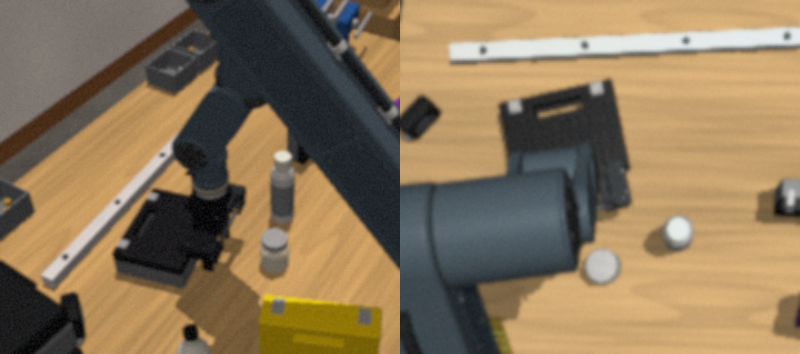

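There is about 23 mm of gap to the rear edge. I push and turn about 10° clockwise on the way to the bar.

>>> step_arm --motion '[[[0,0,0,4,1,0,87],[0,0,0,8,2,0,87],[0,0,0,12,3,0,87],[0,0,0,16,4,0,87],[0,0,0,20,5,0,87],[0,0,0,24,6,0,87],[0,0,-1,28,7,0,87],[0,0,-2,32,8,0,87],[0,0,-3,36,8.5,0,87],[0,0,-4,40,9,0,87],[0,0,-5,44,9.5,0,87],[0,0,-6,48,10,0,87]]]'

```text
time_s: 7.85
position: [0.5102, 0.1934, 0.1986]
tcp_rot: [[-0.0, 0.99, 0.143], [-0.0, 0.143, -0.99], [-1.0, -0.0, -0.0]]
force: [-2.8, 1.1, -0.8]
opening: 1.001
```

```bash
python3 m.py 7; python3 v.py 7
```

```text
top 1184 [608.1 206.4] [127.3 200.3] 7.91 [[531.0, 297.0], [559.0, 98.0], [685.0, 116.0], [657.0, 314.0]] zmed 0.062
side 1235 [598.4 207.7] [152.6 206. ] 9.49 [[506.0, 297.0], [540.0, 93.0], [691.0, 119.0], [657.0, 322.0]] zmed 0.062
7.95 [0.5111 0.1933 0.1988] [-0.4 -0.3 -0.1]
```

View pics/v7.png

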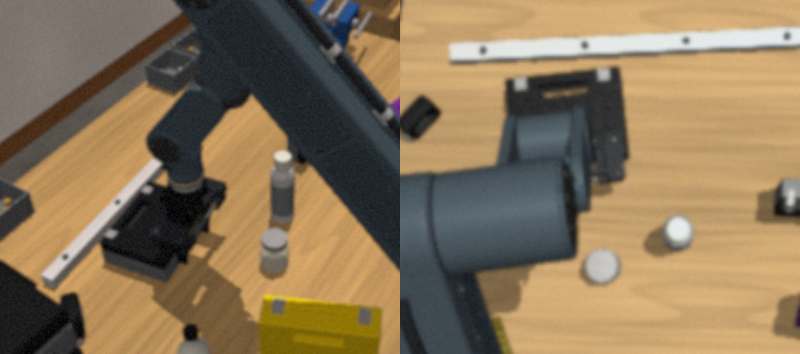

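Tracking well: case yaw about 8°, gaps to the bar about 31 mm right and 43 mm left. I continue and finish the turn.

>>> step_arm --motion '[[[0,0,-0.5,3,0.3,0,87],[0,0,-1,6,0.6,0,87],[0,0,-1.5,9,0.9,0,87],[0,0,-2,12,1.2,0,87],[0,0,-2.5,15,1.5,0,87],[0,0,-3,18,1.7,0,87],[0,0,-3.4,21,1.9,0,87],[0,0,-3.7,24,2.1,0,87],[0,0,-3.7,27,2.3,0,87],[0,0,-3.7,29,2.5,0,87],[0,0,-3.7,30,2.5,0,87]]]'

```text
time_s: 8.97
position: [0.5402, 0.1957, 0.1987]
tcp_rot: [[0.0, 0.997, 0.08], [-0.0, 0.08, -0.997], [-1.0, 0.0, 0.0]]
force: [-3.8, -0.4, 0.6]
opening: 1.005
```

```bash
python3 m.py 8; python3 v.py 8
```

```text
top 1135 [646.4 203.3] [114.8 201.9] 1.84 [[586.0, 302.0], [592.0, 101.0], [707.0, 104.0], [701.0, 306.0]] zmed 0.062
side 1124 [628.5 203.3] [154.1 207.4] 5.21 [[542.0, 300.0], [561.0, 93.0], [715.0, 107.0], [696.0, 314.0]] zmed 0.062
9.0667 [0.5402 0.1957 0.1987] [-2.2 -0.1  0.1]
```

View pics/v8.png

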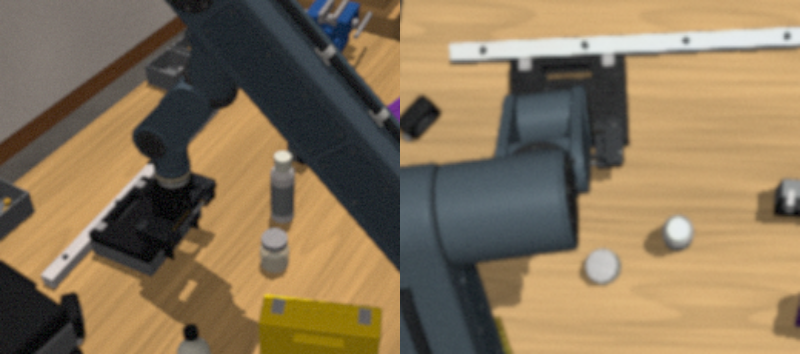

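A few mm remain. I creep 1 mm per row and watch the force.

>>> step_arm --motion '[[[0,0,0,1,0,0,87],[0,0,0,2,0,0,87],[0,0,0,3,0,0,87],[0,0,0,4,0,0,87],[0,0,0,5,0,0,87],[0,0,0,6,0,0,87],[0,0,0,6,0,0,87]]]'

```text
time_s: 9.75
position: [0.5461, 0.1958, 0.1987]
tcp_rot: [[0.001, 0.997, 0.08], [0.0, 0.08, -0.997], [-1.0, 0.001, -0.0]]
force: [-2.8, -0.2, 1.0]
opening: 1.001
```

>>> step_arm --motion '[[[0,0,0,1,0,0,87],[0,0,0,2,0,0,87],[0,0,0,2,0,0,87]]]'

```text
time_s: 10.0
position: [0.5481, 0.1958, 0.1987]
tcp_rot: [[0.001, 0.997, 0.08], [0.0, 0.08, -0.997], [-1.0, 0.001, -0.0]]
force: [-1.9, 0.7, 0.1]
opening: 1.0
```

>>> step_arm --motion '[[[0,0,0,1,0,0,87],[0,0,0,2,0,0,87],[0,0,0,2,0,0,87]]]'

```text
time_s: 10.25
position: [0.5491, 0.1958, 0.1987]
tcp_rot: [[-0.002, 0.997, 0.08], [-0.0, 0.08, -0.997], [-1.0, -0.002, -0.0]]
force: [-4.9, -0.3, 2.5]
opening: 1.003
```

>>> step_arm --motion '[[[0,0,0,1,0,0,87],[0,0,0,2,0,0,87],[0,0,0,2,0,0,87]]]'

```text
time_s: 10.5
position: [0.5498, 0.1958, 0.1985]
tcp_rot: [[-0.007, 0.997, 0.079], [-0.0, 0.079, -0.997], [-1.0, -0.007, -0.0]]
force: [-8.2, 0.4, 3.5]
opening: 0.998
```

>>> step_arm --motion '[[[0,0,0,1,0,0,87],[0,0,0,1,0,0,87]]]'

```text
time_s: 10.67
position: [0.5502, 0.1958, 0.1984]
tcp_rot: [[-0.009, 0.997, 0.079], [-0.001, 0.079, -0.997], [-1.0, -0.009, -0.0]]
force: [-9.9, 1.3, 4.2]
opening: 0.999
```

The bar is met: force rises and travel stalls at n·p of about 564, where 563 was predicted. One light further press to seat both corners, then back off.

>>> step_arm --motion '[[[0,0,0,1,0,0,87],[0,0,0,2,0,0,87],[0,0,0,3,0,0,87],[0,0,0,3,0,0,87],[0,0,0,3,0,0,87]]]'

```text
time_s: 11.08
position: [0.5512, 0.1958, 0.198]
tcp_rot: [[-0.015, 0.997, 0.078], [-0.001, 0.078, -0.997], [-1.0, -0.015, -0.0]]
force: [-13.1, 1.1, 6.9]
opening: 1.0
```

>>> step_arm --motion '[[[0,0,0,-3,0,0,87],[0,0,0,-8,0,0,87],[0,0,0,-14,-1,0,87],[0,0,0,-25,-2,0,87],[0,0,0,-40,-3,0,87],[0,0,0,-50,-4,0,87],[0,0,0,-50,-4,20,87],[0,0,0,-50,-4,50,87],[0,0,0,-50,-4,85,87],[0,0,0,-50,-4,120,87],[0,0,0,-65,-5,150,87],[0,0,0,-100,-5,160,87]]]'

```text
time_s: 12.08
position: [0.4612, 0.1909, 0.3641]
tcp_rot: [[0.02, 0.997, 0.079], [0.003, 0.079, -0.997], [-1.0, 0.02, -0.001]]
force: [0.2, 0.0, -0.1]
opening: 1.002
```

>>> step_arm --motion '[[[0,0,0,-20,0,20,87],[0,0,0,-35,0,40,87],[0,0,0,-40,0,50,87],[0,0,0,-40,0,50,87]]]'

```text
time_s: 12.42
position: [0.4158, 0.191, 0.4112]
tcp_rot: [[0.007, 0.997, 0.081], [0.001, 0.081, -0.997], [-1.0, 0.007, -0.001]]
force: [0.2, 1.0, -0.2]
opening: 0.999
```

```bash
python3 m.py 9; python3 v.py 9; python3 - <<'E'
import cv2
a=cv2.imread('pics/top9.png')[100:190,130:270];cv2.imwrite('pics/c9.png',cv2.resize(a,None,fx=5,fy=5,interpolation=2))
E
```

```text
top 2369 [634.4 202.4] [151.9 200.7] 4.72 [[550.0, 296.0], [567.0, 96.0], [718.0, 109.0], [702.0, 309.0]] zmed 0.062
side 2104 [635.9 203.6] [154.9 205.5] 4.58 [[550.0, 300.0], [567.0, 95.0], [721.0, 107.0], [705.0, 312.0]] zmed 0.062
12.5167 [0.4168 0.1908 0.4091] [-0.7  0.4 -0.7]
```

View pics/c9.png

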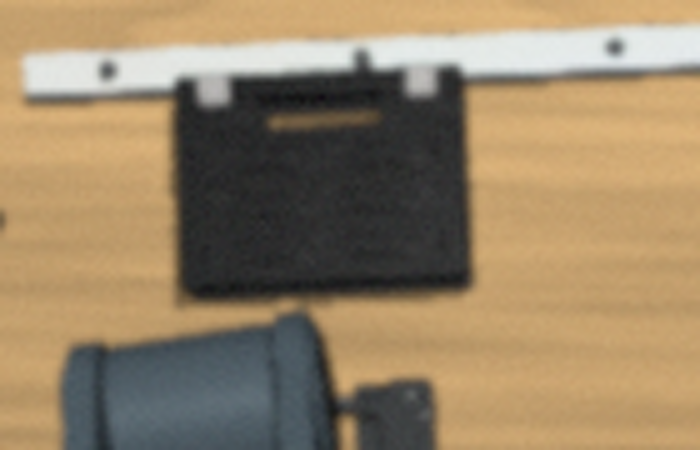

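View pics/side9.png

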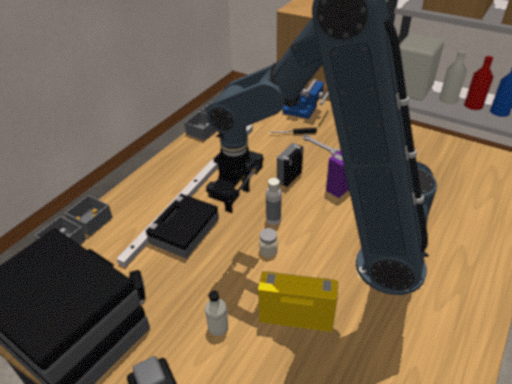

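Case yaw is 4.6–4.7° against the bar's 4.5°. The handle edge is at n·p 723.3 against the face's 722.9, so it is in contact. I check the bystanders quickly before handing in.

```bash
python3 - <<'E'
from h import *
v,u=np.mgrid[:384,:512]
old=dict(np.load('top1.npz'));new=cap('top','top10.png')
for n,(a,b,c,d,z0) in dict(small=(285,345,165,205,.108),jar=(195,225,205,232,.06),can=(238,260,190,212,.15),bottle=(100,135,205,235,.05),tape=(108,132,132,160,.05)).items():
    r=[]
    for t in(old,new):
        P=pts(t);m=(u>=a)&(u<b)&(v>=c)&(v<d)&(P[...,2]>z0)&(P[...,2]<.2)
        r.append(np.r_[np.array(cv2.minAreaRect((P[m][:,:2]*1000).astype(np.float32))[0]).round(1),m.sum()])
    print(n,*r)
print(bot.read_state()['force'])
E
```

```text
small [ 470.  -218.1  515. ] [ 469.8 -217.9  510. ]
jar [352.2 133.5 195. ] [352.2 133.4 198. ]
can [407.2   5.7 102. ] [407.3   5.7 101. ]
bottle [327.7 437.2 283. ] [327.4 437.1 280. ]
tape [590.4 464.3 212. ] [590.5 464.  211. ]
[-0.11822513 -0.95708248 -0.1519304 ]
```

```bash
python3 -c "
from rig import bot
print(bot.hand_in())"
```

```text
the job is handed in; nothing more can be done
None
```

I tipped the larger black/grey case onto its back with the open fingers, lid up. I then pushed it from behind, turning it about 10°, until its handle edge met the stop bar, and handed the job in. It took about 12.6 s, and the wrist force was about 15 N at the last press, the highest I saw.

**Last checks:**
- **Lying flat:** the case's upper face is at z = 62 mm, which matches its thickness.
- **Square:** the case is at 4.6–4.7° and the bar at 4.5°.
- **Snug:** along the bar's normal, the handle edge measures 723.3 mm (top camera) and the bar face 722.9 mm, which is contact within the 2 mm calibration. The side camera puts the case about 1.5 mm further forward, also within its accuracy.
- **Bystanders:** the small case, spray can, jar, bottle and tape moved less than 0.5 mm, which is measurement noise. I did not measure the wrench and screwdriver, but the arm only passed over their side of the bench at height.

No check failed.

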